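# Set a lath on the band-saw sled with its waste end overhanging the cut edge

## Task

Set up the marked lath for cutting off: push it with the fingertips, flat on the saw sled, until its long back edge lies flush along the aluminium fence and its pencil line is right over the sled's left edge, so that just the hatched 45 mm of waste hangs out past the board. Only slide it, never lift it off the sled, and leave the spare knob, offcut, push stick and glue bottle where they are.

Things in the scene. Friction and masses are not known exactly. Their poses are not given: they have to be found in the camera images.
- sled: Band-saw cut-off sled: a brown film-faced plywood board clamped to the bench; it does not move. Origin on the bench surface; its x points to its back (away from the robot), y to its left end, z up; turned by up to 0.35 rad. Board top 15 mm above the bench, from x = -140 to 160 and y = -210 to 210 mm. The left end (y = 210 mm) is the cut edge.
- sled_edge (a point): A point on the top of the sled's left edge, the cut edge, at sled x = 55 mm, y = 210 mm, 15 mm above the bench. Same axes as the sled.
- fence_face (a point): Foot of the aluminium fence's front face, half-way along: sled x = 90 mm, y = 0, 15 mm above the bench. Same axes as the sled. The fence runs the sled's whole length parallel to its y, 24 mm tall above the board and 24 mm thick (x = 90 to 114 mm).
- lath: The marked pale wooden lath: 220 mm long (its y), 70 mm wide (its x), 8 mm thick, about 90 g. It starts loose and flat on the sled, wholly inside the board, off the fence, skewed by up to 0.2 rad. Origin at the centre of its underside; x points to the fence, y to the sled's left. A pencil line crosses it at y = 65 mm, 45 mm from its left end; the waste beyond has three hatch strokes.
- clamp (a point): Top of the near one of two steel hold-down clamps with black star knobs, 46 mm above the bench, at sled x = -105, y = -232 mm; the other is at x = 142 mm. They grip the sled's right end and reach in over the board to y = -185 mm.
- lath_line (a point): The middle of the pencil line, on the lath's top face (lath x = 0, y = 65 mm, 8 mm above its underside).
- lath_back_left (a point): The lath's back left corner, at its underside (lath x = 35 mm, y = 110 mm).
- lath_back_right (a point): The lath's back right corner, at its underside (lath x = 35 mm, y = -110 mm).
- spare_knob: A spare black star knob, 42 mm across, 20 mm thick, its stud pointing up to 50 mm, lying on the sled's near left corner; leave it. Origin at the centre of its underside.
- offcut: A plain unmarked offcut of the same wood, 70 x 90 x 8 mm, on the bench off the sled's left end; leave it. Origin at the centre of its underside.
- push_stick: A plywood push stick about 300 mm long, 12 mm thick, lying on the bench off the sled's right end; leave it. Origin on its underside, near its middle.
- glue: A white glue bottle with a black cap, 60 mm across and 160 mm tall, standing on the bench behind the sled's right end; leave it. Origin at the centre of its underside.
Not all that is in view belongs to the job. Several things have the shape of the lath; the one meant has the colours described above.

How it is judged:
By the outcome, as a careful person would: the job done as asked, in the order asked, and still so for the second after the job is handed in, with the robot touching nothing.
It also fails if it takes over 48 s, if anything falls off the work surface, if the arm or the gripper's body presses on something with over 40 N, if the wrist force passes 120 N, or if a joint passes its speed limit or range.

## Robot

A 6-joint arm with a two-finger parallel gripper is mounted at the origin on the work surface. World frame = base frame: x ahead of the robot, y to its left, z up, the work surface at z = 0. Lengths are in mm, angles in rad, forces in N, time in s.
With the tool pointing down it reaches from about 350 to 975 mm from the base axis. Payload 7.1 kg.
Tool frame: the origin (TCP) lies midway between the tips of the shut fingers; the grasp point (between the pads) lies 19 mm behind it; z points along the fingers, x is the direction in which the jaws open and shut, and the axes are right-handed (so a half turn about z gives the same grasp; the last joint's range is limited). The gripper opens to 88 mm and grips with 3 to 60 N. Pads are 20 mm wide; open, the fingers measure 115 mm over their backs; the gripper's body (75 mm by 178 mm) begins 61 mm behind the grasp point.
Start: joints at [1.277, 0.423, 1.63, -0, 1.089, -0.019], TCP at [169.565, 601.542, 222.675] pointing down, gripper open.
Joint ranges: [-3, 3], [-0.9, 2.11], [0.09, 2.58], [-1.31, 4.45], [0.11, 2.69], [-2.54, 2.54]. Speed limits (rad/s): [2.39, 2.39, 3.01, 3.14, 3.14, 3.14].

## Interface

Orientations are given as a rotation vector (axis times angle).
In Python, from workcell import telemetry, imaging, ticket gives the robot as it stands.
- The arm moves only by the tool jog_arm, never from a script. Its arguments are lists of equal length, an entry for each row: "travel": the shift along the world's x, y, z in units of 400 mm (1.0 is 400 mm), a list of three; "dr": the turn, a rotation vector about the world's x, y, z in units of 90 degrees (1.0 is 90 degrees), a list of three. In form: {"travel": [[tx, ty, tz], ...], "dr": [[wx, wy, wz], ...]}. A call has exactly 10 rows; each row is the pose to reach, as a shift and turn from the pose measured when the call began; what a row does not reach only later rows make up. A row lasts 1/10 s, in which the tool goes at most 50 mm and 8.59 degrees, less where a joint would pass 70% of its speed; a pose out of reach is approached as far as the arm can. A call with a number of a shift or a turn outside -1 to 1 is refused whole. A call with a gripper value outside its range is refused whole. "hand" is the opening, from -1 (shut) to 1 (fully open), set as the call begins (left out, the last holds). The fingers move at their own pace and stop on an object; the grip force is fixed at half the most. Time passes only in rows, so rows that repeat a pose let the fingers close, or fill a call up. It gives the time, the measured TCP pose, the force and the opening at its end, in the units of the state.
- telemetry.get_obs(): the state, without advancing time (a new reading comes with each control period).
- imaging.get_image(name): name is "scene" or "top"; returns a dict with "pixels" (480x640x3 uint8, red, green, blue), "range_z" (480x640 float32, mm along the optical axis (not along the pixel's ray), 0 where there is no reading), "fx", "fy", "cx", "cy" (pixels), "extrinsics" (4x4, takes a point from world to camera coordinates). Camera axes: x right, y down, z forward; pixel columns grow to the right and rows downward; lengths in mm; the calibration is good to about 2 mm. A picture is of the moment at which its call begins.
- ticket.close_job(): hands the job in, once; it reports no verdict.
The state is a dict: "t": time; "qpos": joint angles; "qvel": joint speeds; "joint_torque": joint torques, N m; "ee_pos": TCP position; "orientation": TCP orientation; "ft_force": force on the tool from outside, world axes, zero at the start; "moment": the same for the moment, N m; "width": finger opening in mm.
Only numpy, scipy, OpenCV 4.12 (cv2) and the standard library are available. Lean on these libraries where they do the work, as an engineer would, in place of code of your own. Each camera call takes 0.05 s, during which the arm holds its last target. There are 200 camera calls.

## Working session

There is one attempt and no reset: what is moved stays moved. The work goes in short steps, Python scripts to look and compute and a tool call to move; the robot and the scene stay as the last step left them, time stands still between calls to the robot, and variables do not carry over. Pictures are saved under pics/ and viewed, about 8 in all and at most 12, crops included, and the job is handed in when it is done.

Besides the shell and the picture viewer there is one more tool, called after "Call:" as name(argument=value, ...) on one line, values as JSON. jog_arm: Moves the arm, as the interface text tells. Its arguments: {"type":"object","properties":{"travel":{"type":"array"},"dr":{"type":"array"},"hand":{"type":"number"}},"required":["travel","dr"]}

```bash
mkdir -p pics; python3 - <<'E'
from workcell import telemetry, imaging
import cv2,numpy as np,pickle
o=telemetry.get_obs();print(o['t'],o['ee_pos'],o['orientation'],o['ft_force'],o['width'])
for n in('scene','top'):
    d=imaging.get_image(n);pickle.dump(d,open(n+'.pkl','wb'));cv2.imwrite(f'pics/{n}0.png',d['pixels'][:,:,::-1])
    print(n,d['fx'],d['cx'],d['cy'],np.round(d['extrinsics'],3).tolist())
E
```

```text
0.0 [169.40213069 601.03591352 221.9127846 ] [ 2.50404758e+00  1.89573186e+00 -1.92589613e-03] [-1.11905193 -0.06467818 -0.48607208] 87.84948798605008
scene 599.5021917674253 319.2073191637725 240.84694957161375 [[-0.796, 0.605, 0.012, 397.122], [0.468, 0.629, -0.621, -217.975], [-0.383, -0.489, -0.784, 1578.495], [0.0, 0.0, 0.0, 1.0]]
top 452.7101099240674 320.03504510662384 241.71847536382924 [[-0.013, -1.0, -0.018, 35.543], [-0.996, 0.015, -0.087, 498.831], [0.087, 0.017, -0.996, 939.69], [0.0, 0.0, 0.0, 1.0]]
```

View pics/top0.png

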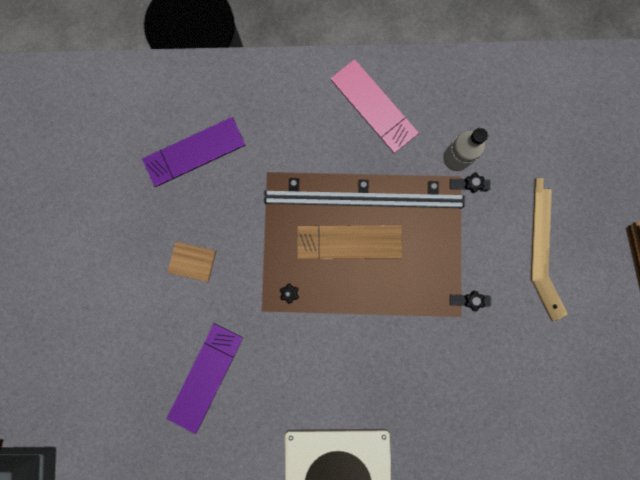

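View pics/scene0.png

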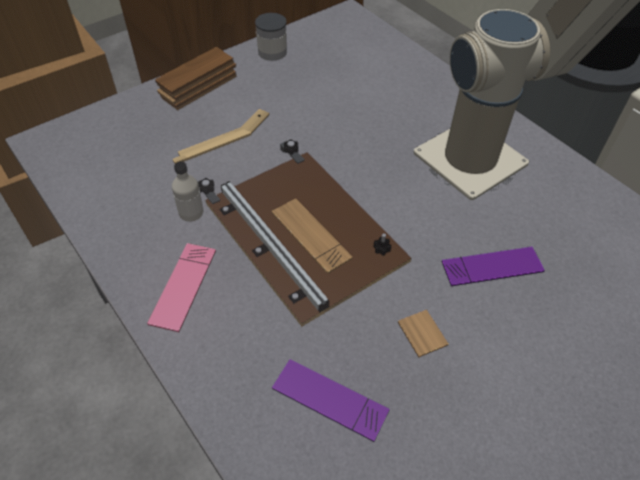

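The lath is the pale wood piece with the line and hatching, at top px (297–402, 226–259). The rivals are purple at (193,152) and (205,378), pink at (374,105), and the unmarked offcut at (192,262). Only the one on the sled has wood colour and hatching. Next I measure it and check it in a crop.

```bash
cat > h.py <<'E'
import cv2,numpy as np
from workcell import telemetry, imaging
def cast(d,uv,z):
    uv=np.asarray(uv,float).reshape(-1,2);E=d['extrinsics'];R,t=E[:3,:3],E[:3,3]
    r=np.c_[(uv[:,0]-d['cx'])/d['fx'],(uv[:,1]-d['cy'])/d['fy'],np.ones(len(uv))]@R
    c=-R.T@t; return c+r*((z-c[2])/r[:,2])[:,None]
def proj(d,p):
    p=np.asarray(p,float).reshape(-1,3);E=d['extrinsics'];q=p@E[:3,:3].T+E[:3,3]
    return np.c_[q[:,0]/q[:,2]*d['fx']+d['cx'],q[:,1]/q[:,2]*d['fy']+d['cy']]
def wood(d):
    H=cv2.cvtColor(d['pixels'],cv2.COLOR_RGB2HSV)
    return H,cv2.inRange(H,(8,70,110),(25,255,255))
def blob(m,near):
    cs=cv2.findContours(m,cv2.RETR_EXTERNAL,cv2.CHAIN_APPROX_NONE)[0]
    cs=[c for c in cs if cv2.contourArea(c)>150]
    return min(cs,key=lambda c:abs(cv2.pointPolygonTest(c,near,True)) if cv2.pointPolygonTest(c,near,True)<0 else 0)
def rect(d,c,z):
    P=cast(d,c.reshape(-1,2),z)[:,:2].astype(np.float32)
    (x,y),(w,h),a=cv2.minAreaRect(P); 
    if w>h: w,h,a=h,w,a+90      # h long; long axis dir at a+90
    a=(a+90)%180-90 if True else a
    return np.array([x,y]),w,h,np.radians(a)
E
python3 - <<'E'
from h import *
import pickle
for n,l,b in(('top',(350,250),(400,290)),('scene',(300,225),(250,190))):
    d=pickle.load(open(n+'.pkl','rb'));H,m=wood(d)
    for u in(l,b,(275,250) if n=='top' else (350,220)): print(n,u,H[u[1],u[0]])
    L=blob(cv2.morphologyEx(m,cv2.MORPH_CLOSE,np.ones((5,5))),l)
    print('lath',rect(d,L,23),L.reshape(-1,2).min(0),L.reshape(-1,2).max(0))
    br=cv2.inRange(H,(3,60,40),(18,255,105)); br=cv2.morphologyEx(br,cv2.MORPH_CLOSE,np.ones((3,3)))
    B=blob(br,(400,290) if n=='top' else (350,220)); print('board',rect(d,B,15),cv2.contourArea(B),B.reshape(-1,2).min(0),B.reshape(-1,2).max(0))
    if n=='top':
        c=d['pixels'][165:325,250:490,::-1];cv2.imwrite('pics/crop1.png',cv2.resize(c,None,fx=3.3,fy=3.3,interpolation=cv2.INTER_CUBIC))
E
```

```text
top (350, 250) [ 15 120 155]
top (400, 290) [ 11  89 120]
top (275, 250) [ 11 109 101]
lath (array([459.08377075, -87.85595703]), 225.96133422851562, 354.90631103515625, np.float64(-0.039504266345799385)) [291 207] [460 316]
board (array([464.8861084 ,  24.47032166]), 230.35585021972656, 251.0941925048828, np.float64(-0.03946471840361171)) 3797.5 [262 204] [382 311]
scene (300, 225) [ 16 106 142]
scene (250, 190) [11 97 84]
scene (350, 220) [ 11 106  82]
lath (array([500.52838135, -31.80179596]), 71.9277114868164, 221.851806640625, np.float64(-0.007353120927763281)) [272 199] [351 271]
board (array([500.29550171, -55.71791077]), 300.8795471191406, 422.18707275390625, np.float64(-0.03780423746394731)) 14992.5 [206 153] [410 325]
```

View pics/crop1.png

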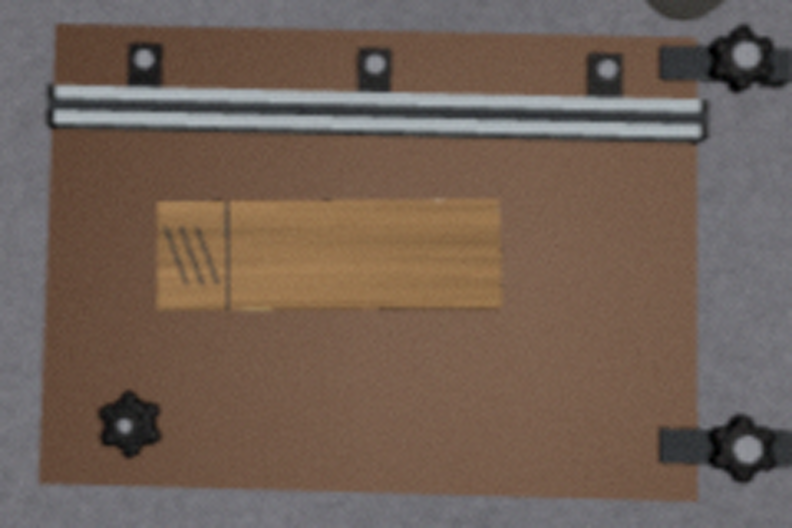

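The crop shows the wooden lath with its pencil line at crop x≈228 and three hatch strokes to the left of it, so it is the right piece. I refine the poses in both views and work out the moves.

```bash
cat >> h.py <<'E'
def measure(d,n,lseed=None):
    """sled (origin,yaw) and lath (centre,yaw), world, from one view"""
    H=cv2.cvtColor(cv2.GaussianBlur(d['pixels'],(3,3),0),cv2.COLOR_RGB2HSV)
    m=cv2.morphologyEx(cv2.inRange(H,(13,80,100),(25,255,255)),cv2.MORPH_OPEN,np.ones((3,3)))
    m=cv2.morphologyEx(m,cv2.MORPH_CLOSE,np.ones((7,7)))
    l=lseed or ((350,250) if n=='top' else (300,225)); L=blob(m,l); return rect(d,L,23)
def board(d,n):
    H=cv2.cvtColor(cv2.GaussianBlur(d['pixels'],(3,3),0),cv2.COLOR_RGB2HSV)
    m=cv2.morphologyEx(cv2.inRange(H,(5,60,40),(25,255,255)),cv2.MORPH_OPEN,np.ones((3,3)))
    m=cv2.morphologyEx(m,cv2.MORPH_CLOSE,np.ones((25,25)))
    return rect(d,blob(m,(400,280) if n=='top' else (350,220)),15)
def insled(p,o,a):
    c,s=np.cos(a),np.sin(a); return np.array([[c,s],[-s,c]])@(np.asarray(p)-o)
E
python3 - <<'E'
from h import *
import pickle
for n in('top','scene'):
    d=pickle.load(open(n+'.pkl','rb'));L=measure(d,n);B=board(d,n)
    a=B[3];o=B[0]-10*np.array([np.cos(a),np.sin(a)])
    print(n,'L',L,'\nB',B,'o',o,'lath in sled',insled(L[0],o,a),L[3]-a)
E
```

```text
top L (array([494.83227539, -33.67024994]), 87.9231185913086, 226.85806274414062, np.float64(-0.04072652412809125)) 
B (array([495.99725342, -60.21452332]), 298.6484375, 417.71783447265625, np.float64(-0.03947177578050042)) o [486.00504251 -59.81990805] lath in sled [ 7.78845183 26.47762598] -0.001254748347590831
scene L (array([500.38104248, -32.15343475]), 74.3217544555664, 223.92222595214844, np.float64(-0.00829920890501393)) 
B (array([500.32226562, -55.48660278]), 300.1732482910156, 421.5775146484375, np.float64(-0.0382239516517438)) o [490.32957009 -55.10445634] lath in sled [ 9.1670652  23.31837054] 0.029924742746729866
```

Call:
jog_arm(travel=[[0.05, -0.09, -0.02], [0.11, -0.19, -0.05], [0.17, -0.29, -0.07], [0.23, -0.39, -0.1], [0.29, -0.49, -0.12], [0.35, -0.59, -0.15], [0.41, -0.69, -0.17], [0.47, -0.79, -0.2], [0.53, -0.89, -0.22], [0.575, -0.975, -0.25]], dr=[[0, 0, 0.02], [0, 0, 0.04], [0, 0, 0.06], [0, 0, 0.08], [0, 0, 0.1], [0, 0, 0.12], [0, 0, 0.14], [0, 0, 0.15], [0, 0, 0.15], [0, 0, 0.15]], hand=1)

```text
t: 1.1
ee_pos: [400.6, 209.2, 121.9]
orientation: [2.264, 2.176, -0.0]
ft_force: [0.7, 0.0, 0.4]
width: 87.4
```

Call:
jog_arm(travel=[[0.015, -0.1, 0], [0.03, -0.2, 0], [0.05, -0.32, 0], [0.07, -0.44, 0], [0.09, -0.54, -0.03], [0.093, -0.603, -0.1], [0.093, -0.603, -0.18], [0.093, -0.603, -0.24], [0.093, -0.603, -0.257], [0.093, -0.603, -0.257]], dr=[[0, 0, 0], [0, 0, 0], [0, 0, 0], [0, 0, 0], [0, 0, 0], [0, 0, 0], [0, 0, 0], [0, 0, 0], [0, 0, 0], [0, 0, 0]])

```text
t: 2.1
ee_pos: [437.0, -31.8, 18.4]
orientation: [-2.265, -2.177, 0.003]
ft_force: [0.3, 0.3, 0.1]
width: 87.9
```

```bash
python3 - <<'E'
from h import *
o=telemetry.get_obs();print(o['t'],o['ee_pos'],o['orientation'],o['ft_force'],o['width'])
d=imaging.get_image('scene');t=imaging.get_image('top')
A=d['pixels'][130:340,190:420,::-1];B=t['pixels'][160:330,250:490,::-1]
cv2.imwrite('pics/a2.png',cv2.resize(A,None,fx=2.8,fy=2.8,interpolation=cv2.INTER_CUBIC))
E
```

```text
2.1 [436.97301011 -31.84968703  18.35278437] [-2.2646325  -2.1765683   0.00284135] [0.28798982 0.26986764 0.13707335] 87.86017613278146
```

View pics/a2.png

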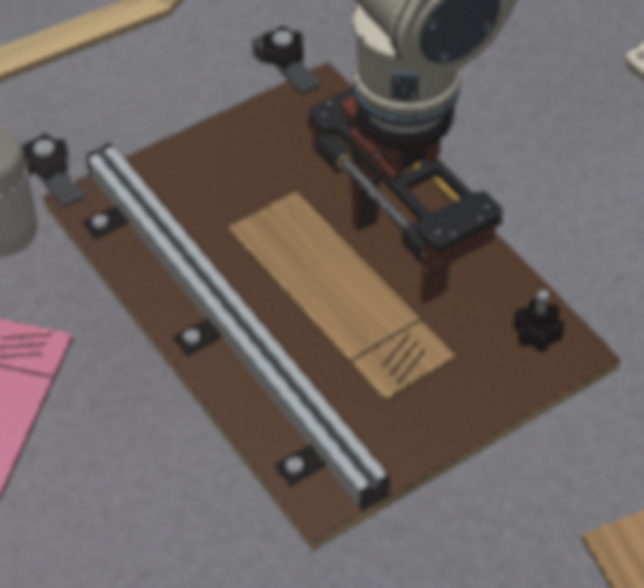

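Call:
jog_arm(travel=[[0.015, 0, 0], [0.03, -0.001, 0], [0.045, -0.002, 0], [0.06, -0.002, 0], [0.075, -0.003, 0], [0.09, -0.003, 0], [0.105, -0.004, 0], [0.12, -0.005, 0], [0.13, -0.005, 0], [0.13, -0.005, 0]], dr=[[0, 0, 0], [0, 0, 0], [0, 0, 0], [0, 0, 0], [0, 0, 0], [0, 0, 0], [0, 0, 0], [0, 0, 0], [0, 0, 0], [0, 0, 0]])

```text
t: 3.2
ee_pos: [491.1, -33.9, 19.7]
orientation: [2.263, 2.176, 0.001]
ft_force: [-0.1, 0.6, 0.3]
width: 87.8
```

```bash
cat >> h.py <<'E'
def show(seed):
    for n in('top','scene'):
        d=imaging.get_image(n);L=measure(d,n,seed[n]);B=pick[n]
        o=B[0]-10*np.array([np.cos(B[3]),np.sin(B[3])]);print(n,'lath in sled',insled(L[0],o,B[3]),L[1:3],L[3]-B[3])
pick={'top':(np.array([495.997,-60.215]),0,0,-.0394),'scene':(np.array([500.32,-55.49]),0,0,-.0382)}
E
python3 - <<'E'
from h import *
o=telemetry.get_obs();print(o['t'],o['ee_pos'],o['ft_force'])
show({'top':(340,228),'scene':(285,245)})
d=imaging.get_image('scene')
A=d['pixels'][130:340,190:420,::-1]
cv2.imwrite('pics/a3.png',cv2.resize(A,None,fx=2.8,fy=2.8,interpolation=cv2.INTER_CUBIC))
E
```

```text
3.2 [491.07153178 -33.86435281  19.70544265] [-0.10318278  0.62616402  0.27852161]
top lath in sled [ 50.20041831 117.77822054] (42.70919418334961, 70.87183380126953) 1.5940274768686986
scene lath in sled [44.64234686 22.81380533] (68.91513061523438, 223.4372100830078) -0.0009279616837711904
```

View pics/a3.png

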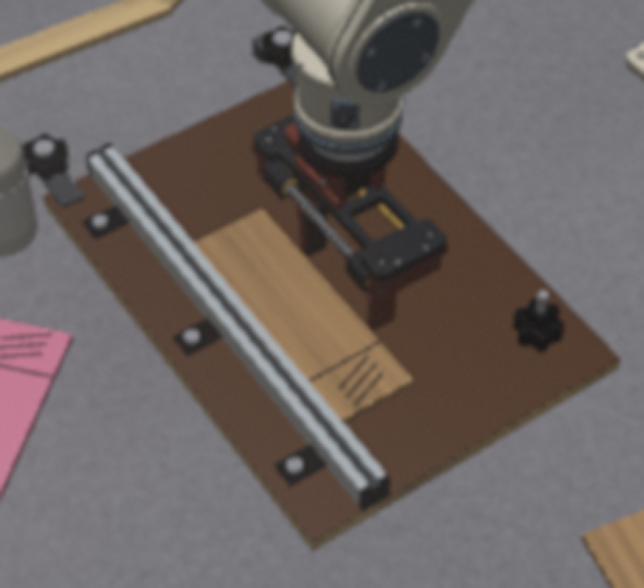

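Call:
jog_arm(travel=[[0.002, 0, -0.001], [0.004, 0, -0.002], [0.006, 0, -0.003], [0.008, 0, -0.003], [0.01, 0, -0.003], [0.012, 0, -0.003], [0.014, 0, -0.003], [0.016, -0.001, -0.003], [0.0175, -0.001, -0.003], [0.0175, -0.001, -0.003]], dr=[[0, 0, 0], [0, 0, 0], [0, 0, 0], [0, 0, 0], [0, 0, 0], [0, 0, 0], [0, 0, 0], [0, 0, 0], [0, 0, 0], [0, 0, 0]])

```text
t: 4.35
ee_pos: [497.0, -34.2, 18.4]
orientation: [2.264, 2.176, -0.0]
ft_force: [-0.6, 0.9, 0.1]
width: 88.0
```

Call:
jog_arm(travel=[[0.001, 0, 0], [0.002, 0, 0], [0.003, 0, 0], [0.004, 0, 0], [0.005, 0, 0], [0.006, 0, 0], [0.007, 0, 0], [0.0075, 0, 0], [0.0075, 0, 0], [0.0075, 0, 0]], dr=[[0, 0, 0], [0, 0, 0], [0, 0, 0], [0, 0, 0], [0, 0, 0], [0, 0, 0], [0, 0, 0], [0, 0, 0], [0, 0, 0], [0, 0, 0]])

```text
t: 5.35
ee_pos: [497.1, -34.1, 18.0]
orientation: [-2.263, -2.176, 0.006]
ft_force: [-8.8, -0.6, 5.5]
width: 87.8
```

Call:
jog_arm(travel=[[-0.03, 0, 0], [-0.05, 0, 0.0], [-0.05, 0, 0.08], [-0.05, 0, 0.15], [-0.02, -0.08, 0.15], [0.01, -0.17, 0.15], [0.05, -0.26, 0.15], [0.1, -0.347, 0.15], [0.1, -0.347, 0.15], [0.1, -0.347, 0.15]], dr=[[0, 0, 0], [0, 0, 0], [0, 0, 0], [0, 0, 0], [0, 0, 0], [0, 0, 0], [0, 0, 0], [0, 0, 0], [0, 0, 0], [0, 0, 0]])

```text
t: 6.35
ee_pos: [536.9, -173.3, 77.8]
orientation: [-2.265, -2.174, 0.005]
ft_force: [-0.3, 0.6, 0.7]
width: 87.5
```

Call:
jog_arm(travel=[[0, 0, 0], [0, 0, 0], [0, 0, 0], [0, 0, 0], [0, 0, 0], [0, 0, -0.05], [0, 0, -0.1], [0, 0, -0.13], [0, 0, -0.148], [0, 0, -0.148]], dr=[[0, 0, 0], [0, 0, 0], [0, 0, 0], [0, 0, 0], [0, 0, 0], [0, 0, 0], [0, 0, 0], [0, 0, 0], [0, 0, 0], [0, 0, 0]], hand=-1)

```text
t: 7.35
ee_pos: [536.3, -173.1, 17.8]
orientation: [-2.264, -2.173, 0.007]
ft_force: [-0.7, 0.4, -0.1]
width: 11.0
```

```bash
python3 - <<'E'
from h import *
o=telemetry.get_obs();print(o['t'],o['ee_pos'],o['ft_force'],o['width'])
d=imaging.get_image('scene');t=imaging.get_image('top')
B=t['pixels'][160:330,250:490,::-1];A=d['pixels'][150:320,190:430,::-1]
cv2.imwrite('pics/a4.png',cv2.resize(np.vstack([A,B]),None,fx=1.76,fy=1.76,interpolation=cv2.INTER_CUBIC))
E
```

```text
7.35 [ 536.33282641 -173.10934301   17.81772546] [-0.66416909  0.44257325 -0.10730975] 11.037311958740284
```

View pics/a4.png

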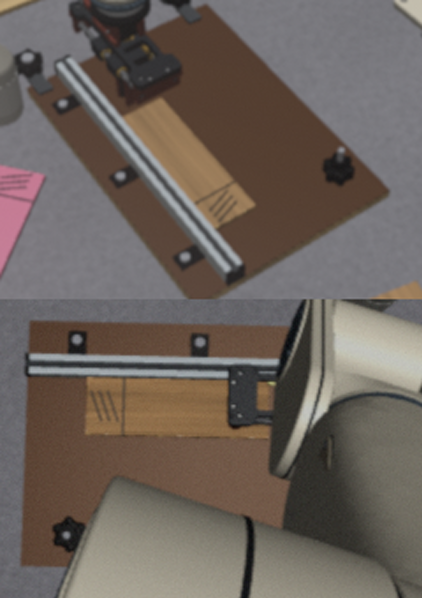

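Call:
jog_arm(travel=[[0, 0, 0], [0, 0.02, 0], [0.002, 0.05, 0.001], [0.004, 0.085, 0.001], [0.005, 0.12, 0.001], [0.006, 0.155, 0.001], [0.008, 0.19, 0.001], [0.009, 0.22, 0.001], [0.01, 0.245, 0.001], [0.01, 0.26, 0.001]], dr=[[0, 0, 0], [0, 0, 0], [0, 0, 0], [0, 0, 0], [0, 0, 0], [0, 0, 0], [0, 0, 0], [0, 0, 0], [0, 0, 0], [0, 0, 0]])

```text
t: 8.45
ee_pos: [541.2, -68.3, 19.3]
orientation: [-2.264, -2.175, 0.005]
ft_force: [-0.3, -0.1, 0.9]
width: 0.5
```

```bash
cat >> h.py <<'E'
def line(d,n,shift=0):
    """signed distances (mm, sled y) of pencil line from the cut edge: dark line search along lath's rows, board edge alongside"""
E
python3 - <<'E'
from h import *
o=telemetry.get_obs();print(o['t'],o['ee_pos'],o['ft_force'],o['width'])
show({'top':(300,220),'scene':(300,255)})
d=imaging.get_image('scene');t=imaging.get_image('top')
np.savez('s5.npz',s=d['pixels'],t=t['pixels'])
A=cv2.resize(d['pixels'][200:340,250:400,::-1],(600,560)[:2],interpolation=cv2.INTER_CUBIC)[:, :400]
A=cv2.resize(d['pixels'][210:335,280:380,::-1],None,fx=4,fy=4,interpolation=cv2.INTER_CUBIC)
B=cv2.resize(t['pixels'][165:290,240:340,::-1],None,fx=4,fy=4,interpolation=cv2.INTER_CUBIC)
cv2.imwrite('pics/a5.png',np.hstack([A,B]))
E
```

```text
8.45 [541.17157657 -68.29209529  19.30297545] [-0.25064604 -0.10591752  0.91002459] 0.4947508608783768
top lath in sled [ 52.930693   139.05911867] (73.07339477539062, 166.1811065673828) 0.02313141469097845
scene lath in sled [ 47.16397256 110.10224377] (73.85575103759766, 221.92599487304688) -0.056914798332179994
```

View pics/a5.png

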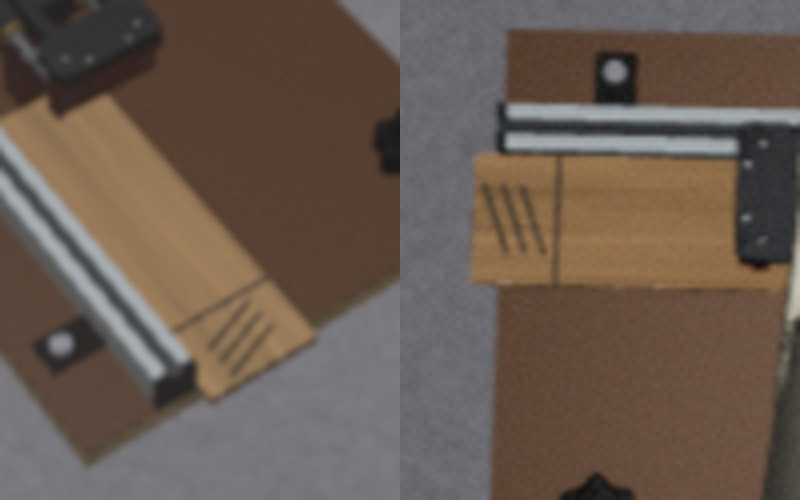

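```bash
cat >> h.py <<'E'
K={'top':(np.array([486.,-59.8]),-.0388),'scene':(np.array([490.3,-55.1]),-.0388)}
def world(n,xy):
    o,a=K[n];c,s=np.cos(a),np.sin(a);return o+np.asarray(xy)@np.array([[c,s],[-s,c]])
def prof(d,n,x,z,ys):
    """grey/hsv profile along sled y at sled x, height z"""
    P=np.array([[*world(n,(x,y)),z] for y in ys]);uv=proj(d,P).astype(np.float32)
    return cv2.remap(d['pixels'],uv[:,:1],uv[:,1:],cv2.INTER_CUBIC).reshape(-1,3).astype(float)
def report(d,n,guess,win=12,xl=range(30,76,3)):
    # edge: steepest change of (R-B) at board height where the lath is absent; line: darkest at lath height
    ye=[]; ys=np.arange(195,226,.25)
    for x in (list(range(-70,8,3))+([122,126,130,145,150] if n=='top' else [125,130,135,145,150])):
        p=prof(d,n,x,15,ys);g=cv2.GaussianBlur((p[:,0]-p[:,2]).reshape(-1,1),(1,9),0).ravel()
        i=np.argmax(-np.gradient(g)); ye.append((x,ys[i]))
    yl=[];ys=np.arange(guess-win,guess+win,.25)
    for x in xl:
        p=prof(d,n,x,23,ys).sum(1);p=cv2.GaussianBlur(p.reshape(-1,1),(1,7),0).ravel();yl.append((x,ys[np.argmin(p)]))
    ye,yl=np.array(ye),np.array(yl)
    def fit(q):
        k=np.ones(len(q),bool)
        for _ in range(4):
            c=np.polyfit(*q[k].T,1);r=np.abs(q[:,1]-np.polyval(c,q[:,0]));k=r<max(.8,1.5*np.median(r))
        return c,k.sum(),r[k].std()
    e,l=fit(ye),fit(yl)
    print(n,'edge',np.polyval(e[0],55),e[0][0],e[1:],'line',np.polyval(l[0],55),l[0][0],l[1:],'REMAIN',np.polyval(e[0],55)-np.polyval(l[0],55),'skew',l[0][0]-e[0][0])
    return np.polyval(l[0],55)
E
python3 - <<'E'
from h import *
for n in('top','scene'):
    d=imaging.get_image(n);report(d,n,178)
E
```

```text
top edge 209.29817850588788 0.00010799070018493877 (np.int64(30), np.float64(0.22231937608296234)) line 177.9387711257519 -0.005084503007734391 (np.int64(12), np.float64(0.05594519012646177)) REMAIN 31.359407380135963 skew -0.00519249370791933
scene edge 212.36511617481293 0.002985705502612837 (np.int64(24), np.float64(0.18180626470780162)) line 174.1064744562468 -0.006954982296408914 (np.int64(9), np.float64(0.02081545608857531)) REMAIN 38.25864171856614 skew -0.009940687799021752
```

Call:
jog_arm(travel=[[0, 0.008, -0.002], [0, 0.016, -0.002], [0.001, 0.024, -0.002], [0.001, 0.032, -0.002], [0.001, 0.04, -0.002], [0.002, 0.048, -0.002], [0.002, 0.055, -0.002], [0.002, 0.06, -0.002], [0.002, 0.063, -0.002], [0.002, 0.063, -0.002]], dr=[[0, 0, 0], [0, 0, 0], [0, 0, 0], [0, 0, 0], [0, 0, 0], [0, 0, 0], [0, 0, 0], [0, 0, 0], [0, 0, 0], [0, 0, 0]])

```text
t: 9.75
ee_pos: [541.9, -44.4, 18.5]
orientation: [-2.265, -2.174, 0.005]
ft_force: [-0.4, -0.5, -0.2]
width: 0.7
```

```bash
python3 - <<'E'
from h import *
o=telemetry.get_obs();print(o['t'],o['ee_pos'],o['ft_force'],o['width'])
D={}
for n in('top','scene'):
    d=imaging.get_image(n);D[n]=d;report(d,n,205 if n=='top' else 201)
d=D['scene'];print(np.round(prof(d,'scene',-30,15,np.arange(200,222,1.))).astype(int).tolist())
E0=d['extrinsics'];print(-E0[:3,:3].T@E0[:3,3])
A=cv2.resize(D['scene']['pixels'][235:325,295:375,::-1],None,fx=5,fy=5,interpolation=cv2.INTER_CUBIC)
B=cv2.resize(D['top']['pixels'][175:265,240:320,::-1],None,fx=5,fy=5,interpolation=cv2.INTER_CUBIC)
cv2.imwrite('pics/a6.png',np.hstack([A,B]))
E
```

```text
9.75 [541.94649254 -44.39878328  18.51669503] [-0.40842561 -0.46712198 -0.1952322 ] 0.6585704545600133
top edge 209.2308936883938 -0.0010884004420576368 (np.int64(28), np.float64(0.17514900061496355)) line 201.34136484550845 0.0025066502967069936 (np.int64(11), np.float64(0.12149047852392533)) REMAIN 7.8895288428853405 skew 0.0035950507387646304
scene edge 212.42258793342683 0.0025867496017211206 (np.int64(25), np.float64(0.17521557519455164)) line 197.49811827956987 -0.0018817204301080335 (np.int64(10), np.float64(0.10924261536343884)) REMAIN 14.92446965385696 skew -0.004468470031829154
[[86, 65, 51], [86, 65, 52], [85, 64, 52], [84, 63, 51], [82, 63, 51], [80, 64, 51], [80, 66, 52], [81, 68, 53], [83, 71, 54], [86, 74, 57], [90, 79, 63], [94, 84, 71], [98, 90, 81], [105, 99, 95], [111, 107, 107], [116, 112, 115], [119, 116, 120], [120, 118, 124], [120, 119, 124], [120, 119, 124], [120, 119, 124], [120, 119, 124]]
[1022.62790787  668.19493696 1097.54815465]
```

View pics/a6.png

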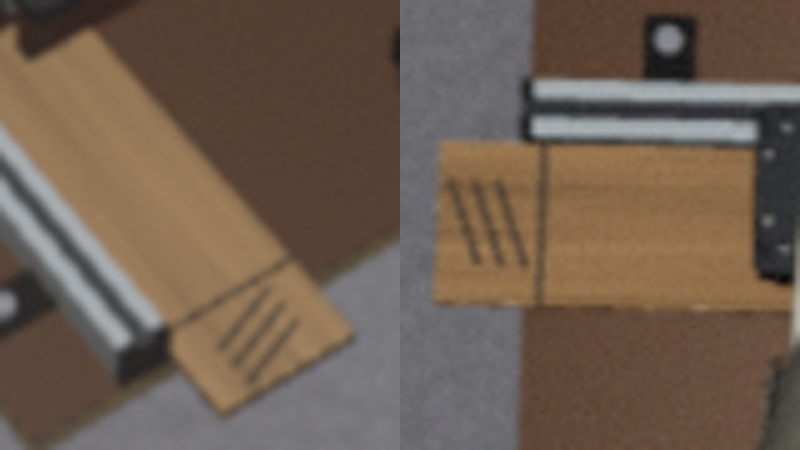

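Both views agree once the scene view's visible side face is allowed for: its 15 mm height gives 7.2 mm of parallax, so about 7.8 mm remains.

Call:
jog_arm(travel=[[0, 0.003, 0], [0, 0.006, 0], [0, 0.009, 0], [0, 0.012, 0], [0, 0.015, 0], [0, 0.017, 0], [0.001, 0.018, 0], [0.001, 0.0185, 0], [0.001, 0.0185, 0], [0.001, 0.0185, 0]], dr=[[0, 0, 0], [0, 0, 0], [0, 0, 0], [0, 0, 0], [0, 0, 0], [0, 0, 0], [0, 0, 0], [0, 0, 0], [0, 0, 0], [0, 0, 0]])

```text
t: 10.85
ee_pos: [542.3, -37.1, 18.5]
orientation: [-2.265, -2.173, 0.005]
ft_force: [-0.0, 0.4, -0.7]
width: 0.4
```

```bash
cat >> h.py <<'E'
def chk(g=208):
    o=telemetry.get_obs();print(o['t'],o['ee_pos'],o['ft_force'])
    for n in('top','scene'):
        for _ in range(2): report(imaging.get_image(n),n,g if n=='top' else g-4,win=8)
E
python3 -c "
from h import *
chk()"
```

```text
10.85 [542.34165679 -37.12704476  18.49150383] [-0.00892508  0.43461585 -0.71132913]
top edge 209.21944285192114 -0.0010830896564156306 (np.int64(26), np.float64(0.18799958312618148)) line 208.51524797610622 -0.003320757682935081 (np.int64(14), np.float64(0.13320651150050458)) REMAIN 0.7041948758149204 skew -0.0022376680265194506
top edge 209.20484118376862 -0.00017631302432334004 (np.int64(29), np.float64(0.2050039411349083)) line 208.5410385259632 -0.005600921273033401 (np.int64(15), np.float64(0.13651026882773698)) REMAIN 0.6638026578054337 skew -0.00542460824871006
scene edge 212.3651200208563 0.0032442012941789307 (np.int64(24), np.float64(0.15588855745475402)) line 204.68881787983815 0.003917533217792915 (np.int64(15), np.float64(0.07855706062239208)) REMAIN 7.676302141018141 skew 0.000673331923613984
scene edge 212.50716186931578 0.0051478801878877 (np.int64(25), np.float64(0.18795334963421903)) line 204.61815785673005 0.001065135759676326 (np.int64(15), np.float64(0.016551197405713185)) REMAIN 7.88900401258573 skew -0.004082744428211374
```

Call:
jog_arm(travel=[[0, 0.001, 0], [0, 0.0017, 0], [0, 0.0017, 0], [0, 0.0017, 0], [0, -0.02, 0], [0, -0.04, 0], [0, -0.04, 0.1], [0, -0.04, 0.15], [0, -0.04, 0.15], [0, -0.04, 0.15]], dr=[[0, 0, 0], [0, 0, 0], [0, 0, 0], [0, 0, 0], [0, 0, 0], [0, 0, 0], [0, 0, 0], [0, 0, 0], [0, 0, 0], [0, 0, 0]])

```text
t: 12.05
ee_pos: [542.4, -53.7, 78.6]
orientation: [-2.267, -2.173, 0.004]
ft_force: [0.4, 0.5, -0.1]
width: 0.5
```

```bash
python3 -c "
from h import *
chk()"
```

```text
12.05 [542.43938776 -53.71121443  78.60492453] [ 0.3813301   0.53620452 -0.10916566]
top edge 209.29255838328078 -0.00018941355536863347 (np.int64(28), np.float64(0.23202363227511283)) line 209.20220588235287 -0.00036764705882430423 (np.int64(16), np.float64(0.08445554704553433)) REMAIN 0.09035250092790648 skew -0.00017823350345567076
top edge 209.1640473932987 -0.0007376740992607368 (np.int64(28), np.float64(0.17000764994605388)) line 209.0772058823529 -0.006617647058824444 (np.int64(16), np.float64(0.09782866483991205)) REMAIN 0.08684151094578851 skew -0.005879972959563708
scene edge 212.35506853650304 9.310316868213772e-05 (np.int64(25), np.float64(0.20320868054221541)) line 205.23100490196072 -0.0013480392156863846 (np.int64(16), np.float64(0.08613528817895945)) REMAIN 7.124063634542324 skew -0.0014411423843685223
scene edge 212.4494964476357 0.004184554519425785 (np.int64(23), np.float64(0.2052769386557195)) line 205.21507352941168 -0.0014705882352941215 (np.int64(16), np.float64(0.061309883707750736)) REMAIN 7.234422918224027 skew -0.0056551427547199065
```

Call:
jog_arm(travel=[[-0.05, 0.09, 0], [-0.09, 0.18, 0], [-0.1415, 0.27, 0], [-0.1415, 0.292, 0], [-0.1415, 0.292, 0], [-0.1415, 0.292, 0], [-0.1415, 0.292, -0.05], [-0.1415, 0.292, -0.11], [-0.1415, 0.292, -0.15], [-0.1415, 0.292, -0.15]], dr=[[0, 0, 0], [0, 0, 0], [0, 0, 0], [0, 0, 0], [0, 0, 0], [0, 0, 0], [0, 0, 0], [0, 0, 0], [0, 0, 0], [0, 0, 0]], hand=1)

```text
t: 13.25
ee_pos: [485.9, 62.3, 16.2]
orientation: [-2.266, -2.17, 0.007]
ft_force: [0.0, -1.1, 0.9]
width: 76.8
```

Call:
jog_arm(travel=[[0.006, 0, 0], [0.012, 0, 0], [0.018, 0, 0], [0.024, -0.001, 0], [0.028, -0.001, 0], [0.031, -0.001, 0], [0.034, -0.001, 0], [0.036, -0.001, 0], [0.037, -0.001, 0], [0.037, -0.001, 0]], dr=[[0, 0, 0], [0, 0, 0], [0, 0, 0], [0, 0, 0], [0, 0, 0], [0, 0, 0], [0, 0, 0], [0, 0, 0], [0, 0, 0], [0, 0, 0]])

```text
t: 14.25
ee_pos: [500.5, 61.9, 16.1]
orientation: [-2.266, -2.17, 0.008]
ft_force: [-0.9, -0.1, 0.2]
width: 88.1
```

Call:
jog_arm(travel=[[0, 0, 0.004], [0.001, 0, 0.005], [0.002, 0, 0.005], [0.003, 0, 0.005], [0.004, 0, 0.005], [0.005, 0, 0.005], [0.006, 0, 0.005], [0.006, 0, 0.005], [0.006, 0, 0.005], [0.006, 0, 0.005]], dr=[[0, 0, 0.0025], [0, 0, 0.0025], [0, 0, 0.0025], [0, 0, 0.0025], [0, 0, 0.0025], [0, 0, 0.0025], [0, 0, 0.0025], [0, 0, 0.0025], [0, 0, 0.0025], [0, 0, 0.0025]])

```text
t: 15.25
ee_pos: [500.9, 61.9, 17.9]
orientation: [-2.26, -2.173, 0.012]
ft_force: [-5.9, 1.4, 4.8]
width: 87.5
```

Call:
jog_arm(travel=[[0.003, 0, 0], [0.006, 0, 0], [0.006, 0, 0], [0.006, 0, 0], [-0.01, 0, 0], [-0.04, 0, 0], [-0.06, 0, 0.05], [-0.06, 0, 0.15], [-0.06, 0, 0.25], [-0.06, 0, 0.3]], dr=[[0, 0, 0], [0, 0, 0], [0, 0, 0], [0, 0, 0], [0, 0, 0], [0, 0, 0], [0, 0, 0], [0, 0, 0], [0, 0, 0], [0, 0, 0]])

```text
t: 16.25
ee_pos: [478.1, 62.0, 140.8]
orientation: [-2.262, -2.175, 0.007]
ft_force: [0.2, 0.6, 1.1]
width: 87.7
```

Call:
jog_arm(travel=[[-0.03, 0.08, 0.05], [-0.06, 0.18, 0.08], [-0.08, 0.28, 0.08], [-0.1, 0.38, 0.08], [-0.12, 0.48, 0.08], [-0.14, 0.58, 0.08], [-0.16, 0.68, 0.08], [-0.18, 0.78, 0.08], [-0.2, 0.85, 0.08], [-0.2, 0.85, 0.08]], dr=[[0, 0, 0], [0, 0, 0], [0, 0, 0], [0, 0, 0], [0, 0, 0], [0, 0, 0], [0, 0, 0], [0, 0, 0], [0, 0, 0], [0, 0, 0]])

```text
t: 17.25
ee_pos: [397.3, 405.0, 172.8]
orientation: [-2.258, -2.179, 0.003]
ft_force: [-0.1, -0.2, -0.3]
width: 87.3
```

```bash
python3 - <<'E'
from h import *
chk()
d=imaging.get_image('top');s=imaging.get_image('scene')
A=cv2.resize(s['pixels'][150:330,240:400,::-1],None,fx=2.5,fy=2.5,interpolation=cv2.INTER_CUBIC)
B=cv2.resize(d['pixels'][160:320,220:380,::-1],None,fx=2.5,fy=2.5,interpolation=cv2.INTER_CUBIC)
B=cv2.copyMakeBorder(B,0,50,0,0,cv2.BORDER_CONSTANT)
cv2.imwrite('pics/a7.png',np.hstack([A,B]))
# front edge of lath vs sled x, top view
ys=np.arange(50,240,10);xs=np.arange(5,35,.25);q=[]
for y in ys:
    P=np.array([[*world('top',(x,y)),23] for x in xs]);uv=proj(d,P).astype(np.float32)
    p=cv2.remap(d['pixels'],uv[:,:1],uv[:,1:],cv2.INTER_CUBIC).reshape(-1,3).astype(float)
    g=cv2.GaussianBlur((p[:,0]-p[:,2]).reshape(-1,1),(1,9),0).ravel();q.append(xs[np.argmax(np.gradient(g))])
print('front edge x',np.round(q,1),np.polyfit(ys,q,1))
E
```

```text
17.25 [397.26256747 405.04216369 172.80127637] [-0.12964653 -0.21413557 -0.32656351]
top edge 209.29713615373373 0.0006750337629124289 (np.int64(27), np.float64(0.23394077386818332)) line 209.1556372549019 -0.00024509803921587926 (np.int64(16), np.float64(0.15799843550753723)) REMAIN 0.1414988988318271 skew -0.0009201318021283081
top edge 209.1808530239162 -0.003363932753925755 (np.int64(28), np.float64(0.22975697534998893)) line 209.12438725490193 -0.0002450980392156661 (np.int64(16), np.float64(0.1085180218297939)) REMAIN 0.0564657690142667 skew 0.003118834714710089
scene edge 212.3586674490686 0.0025586636543814124 (np.int64(28), np.float64(0.19882033604738378)) line 205.17524509803917 0.0013480392156857107 (np.int64(16), np.float64(0.06438391235714665)) REMAIN 7.183422351029435 skew -0.0012106244386957017
scene edge 212.47127182964743 0.003319181264550543 (np.int64(26), np.float64(0.17688600389658254)) line 205.14154411764707 0.00036764705882356524 (np.int64(16), np.float64(0.016288815993358904)) REMAIN 7.329727712000363 skew -0.0029515342057269776
front edge x [20.8 20.5 21.  20.5 21.  20.5 21.5 20.8 20.8 21.  20.8 20.5 21.5 20.5
 20.2 20.8 20.5 19.8 20. ] [-3.33333333e-03  2.11377193e+01]
```

View pics/a7.png

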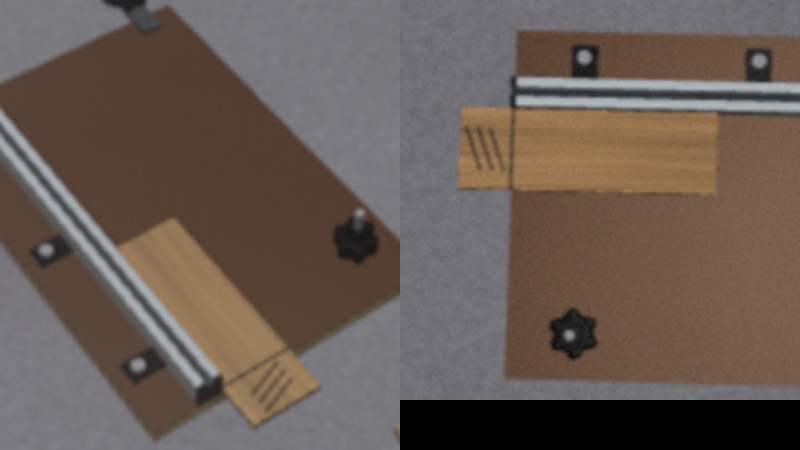

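The lath lies against the fence, and the pencil line (crop 513,110–190) is on the cut edge. The knob hasn't moved and the arm is clear, so I'm handing the job in.

```bash
python3 -c "
from workcell import ticket
print(ticket.close_job())"
```

```text
the job is handed in; nothing more can be done
None
```

The lath is set up for cutting off, and I handed the job in at about 17.5 s. I slid it to the fence with the open fingertips and pushed it left from its right end. A last push from the front seated it against the fence, and I moved the arm clear.

- **Pencil line:** in the top view it is about 0.1 mm from the cut edge. The scene view reads about 7.2 mm, which is the 7.2 mm expected because that camera also sees the 15 mm side of the board, so the two agree.
- **Fence:** at the last force reading, the lath was pressed against it at about 6 N, and I then pushed slightly further. The lath's front edge reads sled x ≈ 20.7 mm, against 20 mm for a lath flush to the fence. The skew is at most about 0.003 rad. Both are within the camera calibration, but neither camera showed the contact line directly.
- **Other items:** the spare knob was unmoved in the last picture. I did not measure the offcut, push stick and glue bottle again at the end, but the arm never went near them.

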